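# Load a test specimen and index the microscope turntable

### The job

Pick the brass test specimen out of the blue tray and set it down, without dropping it, properly seated in the empty cradle of the rotary table. Then use one of the orange pins to turn the table one click anticlockwise (seen from above) and no further, so that the brass specimen comes to rest under the microscope. Leave the other specimens in their places and do not disturb the other things or bump the microscope.

Things in the scene. Friction and masses are not known exactly. Their poses are not given: they have to be found in the camera images.
- brass: brass-coloured tensile specimen, 100 mm long: square ends 24 x 24 x 30 mm, round waist 14 mm in diameter and 40 mm long between them, its axis 12 mm above the underside. Origin: centre of the underside; x along its length, z up. Up to 0.41 kg. Lies flat in the tray, within 0.2 rad of the tray's x, in any of four places 58 mm apart along the tray's y.
- tray: blue open tray, 165 (x) x 275 (y) x 30 mm high, fixed, walls and floor 5 mm thick. Origin: centre of its underside.
- tray_steel: steel-grey specimen of the same shape, lying in the tray; origin and axes alike. Stays in the tray (it may be nudged).
- tray_black: black plastic specimen, likewise in the tray.
- tray_white: white plastic specimen, likewise in the tray.
- turret (a joint): angle (rad) of the rotary table (aluminium disc, 260 mm in diameter), 0 at the start, growing anticlockwise from above. A detent holds it at each quarter turn: leaving a stop takes up to 0.4 N m (4 N at a pin) plus drag 0.35 N m s/rad; past halfway (45 degrees) it is drawn into the next stop. Pushed a little, it springs back. It carries four black cradles along radii, four orange pins between.
- nest_empty (a point): centre of the resting face of the one empty cradle (on the robot side of the table; turns with it), 69 mm above the bench, 14 above the disc, 75 from the axis; x along the cradle. Two U saddles, 22 mm long, centred 35 mm either side, hold the square ends; 48 mm open between them. Saddles 27 mm wide at the bottom, flaring to about 40 at the lip, 14 mm up. End stops 108 mm apart, 8 mm high.
- nest_far (a point): like nest_empty, for the cradle that starts on the far side of the table and holds the steel specimen; a quarter turn clockwise of nest_left, across from nest_empty.
- nest_left (a point): likewise for the cradle that starts on the left (+y) side and holds the white specimen; its cradle runs along the point's y.
- nest_right (a point): likewise for the cradle that starts on the right (-y) side, under the microscope, and holds the dark steel specimen.
- table_axis (a point): fixed point on the rotary table's vertical axis, at the height of the disc's top face (55 mm above the bench). x points away from nest_empty's loading position, y to the side away from the microscope.
- focus (a point): fixed point under the microscope's lens, 75 mm from the table's axis, at the height of the top of a specimen lying there (93 mm).
- pin (a point): centre of the top face of one orange pin: upright, 16 mm in diameter, 52 mm high, top 107 mm above the bench, 110 mm from the table's axis. At the start it stands at the far left, midway between nest_far and nest_left; one click brings it to the near left. The other three pins are alike, at quarter turns.
- microscope: fixed white microscope head on a dark column, right of the rotary table. Lens 36 mm wide, 150 mm above the bench over the right-hand cradle; head up to 230 mm, column 312 mm high, 215 mm from the table's axis. Origin: on the table's axis at bench height; axes as table_axis.
- far_steel: steel specimen of the same shape as the brass one, loose in the far cradle. Origin: centre of its underside.
- left_white: white plastic specimen, likewise in the left cradle.
- right_dark: dark steel specimen, likewise in the right cradle.
- steel_block: loose dark steel block, 75 x 50 x 45 mm high, beyond the gap between table and tray. Origin: centre of underside.
- wash_bottle: loose white bottle with a red cap, 60 mm in diameter, 150 mm high, at the back of the bench. Origin: centre of underside.
- tweezers: loose green tweezers, 130 mm long, 8 mm high, beyond the tray. Origin: underside near the middle.
There are look-alikes about, which are no part of the job. Leave any green or purple look-alike of the tray_black alone.

How it is judged (in metres and radians):
On the way, in this order (a step that is already met when the one before it is completed fails the run):
1. the brass specimen lies seated in the empty cradle, released, with the table still at its first stop (horizontal distance between brass and nest_empty below 0.008 m and distance between brass and nest_empty below 0.01 m and angle between brass's own z axis and vertical below 0.12 rad and angle between the x axis of brass and the x axis of nest_empty, either way round below 0.12 rad and contact force between the fingers and brass below 0.05 N and value of joint turret between -0.15 and 0.15 rad), for 0.3 s.
2. the table has been turned one click anticlockwise with the specimen in its cradle (value of joint turret between 1.4508 and 1.6908 rad and horizontal distance between brass and nest_empty below 0.008 m and distance between brass and nest_empty below 0.01 m and angle between brass's own z axis and vertical below 0.12 rad and angle between the x axis of brass and the x axis of nest_empty, either way round below 0.12 rad), for 0.3 s.
At the end, for the whole second after the job is handed in: Table at rest at its next stop anticlockwise (1.571 rad within 0.12). Brass specimen released, seated in its cradle (within 8 mm, level and in line within 0.12 rad) and within 20 mm of the focus point horizontally. The other specimens lie in their cradles (within 8 mm) or flat in the tray (all of step 2 and contact force between the fingers and brass below 0.05 N and horizontal distance between brass and focus below 0.02 m and linear speed of brass below 0.02 m/s and velocity of joint turret between -0.05 and 0.05 rad/s and horizontal distance between far_steel and nest_far below 0.008 m and distance between far_steel and nest_far below 0.01 m and angle between each of far_steel, left_white, right_dark's own z axis and vertical below 0.12 rad and horizontal distance between left_white and nest_left below 0.008 m and distance between left_white and nest_left below 0.01 m and horizontal distance between right_dark and nest_right below 0.008 m and distance between right_dark and nest_right below 0.01 m and height (world z) of each of tray_steel, tray_black, tray_white below 0.015 m and horizontal distance between each of tray_steel, tray_black, tray_white and tray below 0.16 m); the robot touches nothing.
It fails at once if the table is turned past the next stop, or over a stop the wrong way (beyond 2.2 or below -0.7 rad) (value of joint turret above 2.2 rad or value of joint turret below -0.7 rad).
It fails at once if the brass specimen is dropped (moves faster than 0.45 m/s while near the cradle and not held) (distance between brass and nest_empty below 0.06 m and contact force between the fingers and brass below 0.05 N and linear speed of brass above 0.45 m/s).
It fails at once if another specimen is lifted out of the tray (higher than 60 mm) (height (world z) of any of tray_steel, tray_black, tray_white above 0.06 m).
It fails at once if the block, bottle or tweezers is moved by more than 30 mm (distance of any of steel_block, wash_bottle, tweezers from where it was at the start of the episode above 0.03 m).
It fails at once if the microscope is bumped (more than 10 N) (contact force between any of the arm, the fingers and microscope above 10 N).
It also fails if it takes over 54 s, if anything falls off the work surface, if the arm or the gripper's body presses on something with over 40 N, if the wrist force passes 120 N, or if a joint passes its speed limit or range.

### The arm

A 7-joint arm with a two-finger parallel gripper is mounted at the origin on the work surface. World frame = base frame: x ahead of the robot, y to its left, z up, the work surface at z = 0. Lengths are in m, angles in degrees, forces in N, time in s.
With the tool pointing down it reaches from about 0.35 to 0.775 m from the base axis. Payload 3.1 kg.
Tool frame: the origin (TCP) lies on the centre line of the jaws, within the pads' length; the fingertips stand 17 mm ahead of it and the grasp point (between the pads) lies 2 mm behind it (robot.tip_reach is the distance from the TCP to the fingertips, in m); z points along the fingers, y is the line along which they close (so a half turn about z gives the same grasp; the last joint's range is limited). The gripper opens to 85 mm and grips with 20 to 120 N. Pads are 22 mm wide; open, the fingers measure 114 mm over their backs; the gripper's body (76 mm by 85 mm) begins 54 mm behind the grasp point. The pads swing forward as they close: fully open they stand 13 mm farther back than shut.
Start: joints at [-2.389, 17.813, 0.802, 86.603, -0.252, 75.585, -1.558], TCP at [0.55, 0, 0.248] pointing down, gripper open.
Joint ranges: [-154.91, 154.91], [-16.99, 109.72], [-72.82, 74.43], [7.12, 147.25], [-82.49, 262.49], [11.32, 116.49], [-174.64, 174.64]. Speed limits (degrees/s): [159.86, 159.86, 180, 180, 180, 180, 180].

### API

Orientations are given as [roll, pitch, yaw] about the fixed x, y, z axes, in that order (R = Rz(yaw) Ry(pitch) Rx(roll)).
In Python, from station import robot, fingers, vision, workorder, recognise gives the robot as it stands. Calls block until the motion is done:
- robot.move_to(position, orientation): joint-space move of the TCP to a pose.
- robot.line_to(position, orientation=None, velocity=0.15, f_stop=None): straight line of the TCP; orientation=None keeps the orientation; velocity is the mean speed in m/s. With f_stop (N) it stops when the force on the tool has changed by that much, and returns True; else False.
- robot.move_j(angles): joint-space move.
- fingers.gripper_to(opening, force=None): opening from 0.0 (shut) to 1.0 (fully open); force is the grip in N (None keeps the last); returns when the fingers have stopped.
- robot.pause(seconds).
- robot.inverse_kinematics(position, orientation): joint angles nearest the present ones, or None.
- vision.grab_frame(name): name is "scene" or "side" or "wrist"; returns the picture (400x640x3 uint8, red, green, blue); there is no depth.
- vision.calibration(name): a dict with "mtx" (3x3 intrinsics, pixels), "extrinsics" (4x4, takes a point from world to camera coordinates); the wrist camera has in their place "T_tool_cam" (4x4, takes a point from camera to tool coordinates, whose origin is the TCP and whose axes are the flange's). Camera axes: x right, y up, looking along -z (the intrinsics and any distortion apply to the point x, -y, -z); pixel columns grow to the right and rows downward; lengths in m; the calibration is good to about 2 mm. A picture is of the moment at which its call begins: read the wrist's pose just before it. calibration takes no time and is no camera call.
A pose or a line that the arm cannot do raises robot.PlanningError and nothing moves.
- workorder.close_job(): hands the job in; it is judged then, once.
Trained networks look in the newest picture that a camera, given by its name, has taken for a name from the list of things; names that differ only in an ending like _2 or _b are one class to them, and where a whole thing is asked for, a point or a joint stands for the part that bears it (a point fixed in the world has none). Each returns a list of dicts, best first, with "p" (0 to 1); they miss things now and then, are a little off and sometimes report something else, mostly with a low value. They report only what shows in the picture. A call takes as long as a camera call. They do not tell look-alikes from the thing itself.
- recognise(label, camera): "rect" ([centre column, centre row, width, height] in pixels, round what is visible of it).
Readings, each from a call of its own:
- robot.current_time_s(): time.
- robot.current_joint_positions(): joint angles.
- robot.current_dq(): joint speeds.
- robot.current_joint_torque(): joint torques, N m.
- robot.current_tool_pos(): TCP position.
- robot.current_eef_rot(): TCP orientation.
- robot.current_contact_force(): force on the tool from outside, world axes, zero at the start.
- robot.current_torque(): the same for the moment, N m.
- robot.current_finger_gap(): opening from 0.0 (shut) to 1.0 (fully open).
- robot.current_gripper_force(): force on a finger pad.
Only numpy, scipy, OpenCV 4.12 (cv2) and the standard library are available. Lean on these libraries where they do the work, as an engineer would, in place of code of your own. Each camera call takes 0.05 s, during which the arm holds its last target. There are 200 camera calls.

## Working session

There is one attempt and no reset: what is moved stays moved. The work goes in short steps, each a Python script; the robot and the scene stay as the last script left them, time stands still between calls to the robot, and variables do not carry over. Pictures are saved under pics/ and viewed, at most 10 in all, crops included, and the job is handed in when it is done.

```bash
ls; mkdir -p pics; python3 - <<'E'
from station import robot, fingers, vision, workorder, recognise
import cv2,numpy as np
for n in ["scene","side"]:
    im=vision.grab_frame(n); cv2.imwrite(f"pics/{n}0.png",im[:,:,::-1])
    c=vision.calibration(n); print(n,{k:np.round(v,4).tolist() if not isinstance(v,str) else v for k,v in c.items()})
    for l in ["brass","turret","pin","tray","tray_black","microscope"]:
        print(l,[(np.round(d["rect"]).tolist(),round(d["p"],2)) for d in recognise(l,n)])
print({k:np.round(v,4).tolist() for k,v in vision.calibration("wrist").items()})
print(robot.current_time_s())
E
```

```text
pics
scene {'mtx': [[442.0996, 0.0, 322.9505], [0.0, 442.0996, 207.5191], [0.0, 0.0, 1.0]], 'extrinsics': [[0.7178, 0.6962, 0.0101, -0.4877], [-0.4581, 0.4613, 0.7598, 0.1259], [0.5243, -0.55, 0.6501, -1.4475], [0.0, 0.0, 0.0, 1.0]]}
brass [([321.0, 217.0, 29.0, 27.0], 0.83)]
turret [([236.0, 277.0, 112.0, 97.0], 0.55)]
pin [([236.0, 277.0, 108.0, 100.0], 0.84), ([205.0, 297.0, 219.0, 141.0], 0.44)]
tray [([350.0, 208.0, 110.0, 72.0], 0.86), ([153.0, 284.0, 113.0, 121.0], 0.61)]
tray_black [([372.0, 194.0, 27.0, 27.0], 0.67), ([428.0, 187.0, 25.0, 24.0], 0.59), ([337.0, 161.0, 30.0, 7.0], 0.59)]
microscope [([151.0, 286.0, 111.0, 125.0], 0.68)]
side {'mtx': [[507.8244, 0.0, 309.9888], [0.0, 507.8244, 196.9271], [0.0, 0.0, 1.0]], 'extrinsics': [[-0.804, -0.5946, 0.0106, 0.5121], [0.346, -0.4532, 0.8215, -0.2152], [-0.4836, 0.6641, 0.5701, -1.2795], [0.0, 0.0, 0.0, 1.0]]}
brass [([306.0, 232.0, 32.0, 27.0], 0.71)]
turret [([360.0, 162.0, 80.0, 56.0], 0.73)]
pin [([358.0, 163.0, 81.0, 57.0], 0.82), ([394.0, 114.0, 49.0, 90.0], 0.72)]
tray [([284.0, 251.0, 122.0, 80.0], 0.81)]
tray_black [([258.0, 259.0, 35.0, 29.0], 0.82), ([306.0, 310.0, 43.0, 17.0], 0.68), ([186.0, 277.0, 30.0, 31.0], 0.63)]
microscope [([395.0, 115.0, 51.0, 90.0], 0.57)]
{'mtx': [[360.1506, 0.0, 316.1469], [0.0, 360.1506, 196.5003], [0.0, 0.0, 1.0]], 'T_tool_cam': [[0.0007, 0.9451, 0.3269, 0.0852], [1.0, -0.0007, -0.0, -0.0003], [0.0002, 0.3269, -0.9451, -0.1248], [0.0, 0.0, 0.0, 1.0]]}
0.7
```

```bash
cat > h.py <<'E'
import numpy as np, cv2
from scipy.spatial.transform import Rotation as R
from station import robot, fingers, vision, workorder, recognise
F=np.diag([1,-1,-1,1.])
def cam(n):
    """K and world->camera (OpenCV axes)"""
    c=vision.calibration(n); 
    if n!="wrist": return c["mtx"],F@c["extrinsics"]
    T=np.eye(4); T[:3,:3]=R.from_euler("xyz",robot.current_eef_rot(),degrees=True).as_matrix(); T[:3,3]=robot.current_tool_pos()
    return c["mtx"],F@np.linalg.inv(T@c["T_tool_cam"])
def tri(*obs):
    """obs: (K,E,uv); least-squares world point"""
    A=[]
    for K,E,(u,v) in obs:
        P=K@E[:3]; A+=[u*P[2]-P[0],v*P[2]-P[1]]
    A=np.array(A); return np.linalg.lstsq(A[:,:3],-A[:,3],rcond=None)[0]
def plane(K,E,uv,z):
    P=K@E[:3]; u,v=uv; A=np.array([u*P[2]-P[0],v*P[2]-P[1]])
    return np.r_[np.linalg.solve(A[:,:2],-A[:,3]-A[:,2]*z),z]
def proj(K,E,p):
    q=K@(E[:3]@np.r_[p,1]); return q[:2]/q[2]
E
python3 - <<'E'
from h import *
a=cam("scene");b=cam("side")
for n,u,v in [("brass",(321,217),(306,232)),("table",(236,277),(360,162)),("tray",(350,208),(284,251))]:
    print(n,tri((*a,u),(*b,v)).round(3))
s=cv2.imread("pics/scene0.png")[100:380,80:480];cv2.imwrite("pics/v1.png",cv2.resize(s,None,fx=2,fy=2,interpolation=2))
s=cv2.imread("pics/side0.png")[50:350,140:480];cv2.imwrite("pics/v2.png",cv2.resize(s,(680,600),interpolation=2))
E
```

```text
brass [0.523 0.164 0.014]
table [ 0.564 -0.169  0.067]
tray [0.537 0.257 0.   ]
```

View pics/v1.png

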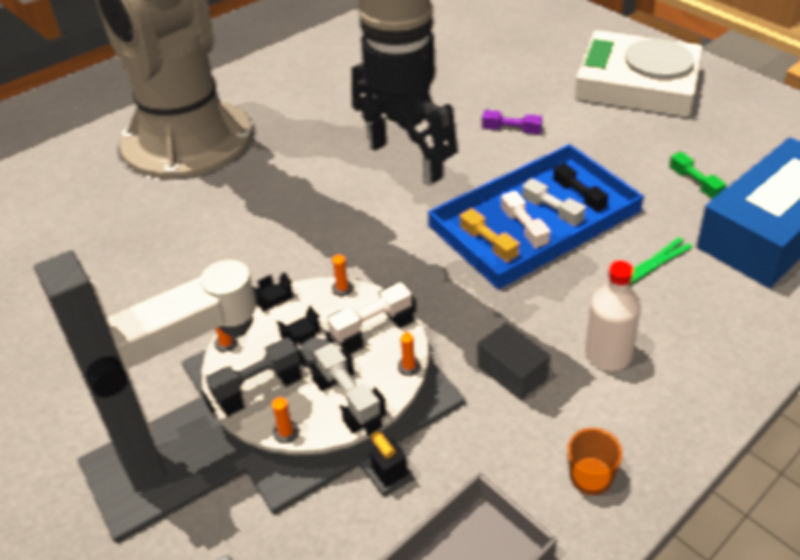

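View pics/v2.png

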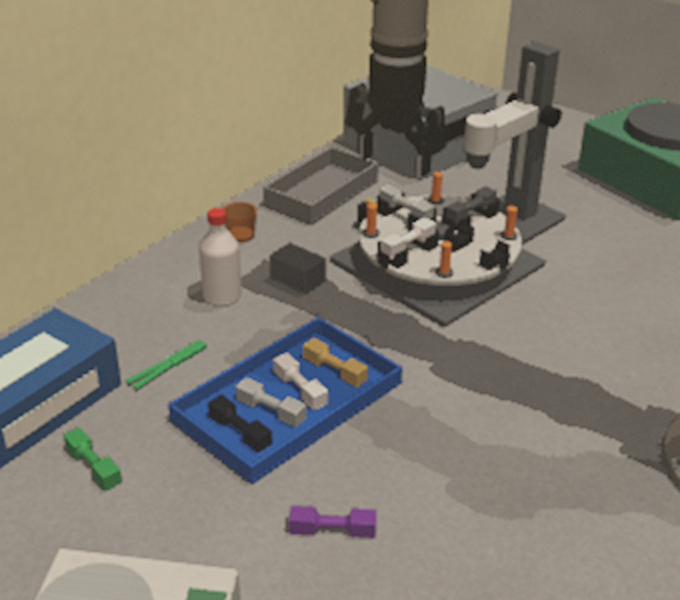

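Brass is the only brass-coloured specimen in the tray: v1 (490,235), v2 (335,362). The purple and green look-alikes lie outside the tray. The empty cradle is at v1 (285,307), on the robot's side. Next I take wrist close-ups of both.

```bash
python3 - <<'E'
from h import *
import pickle
print(np.round(robot.current_eef_rot(),2))
D={}
def shot(k,p,yaw):
    robot.move_to(p,[180,0,yaw]); robot.pause(.2)
    c=cam("wrist"); im=vision.grab_frame("wrist"); cv2.imwrite(f"pics/w_{k}.png",im[:,:,::-1]); D[k]=(c,im)
shot("n1",[.47,-.15,.28],180)
print("nj",np.round(robot.current_joint_positions(),1))
shot("n2",[.47,-.06,.28],180)
for l in ["pin","nest_empty"]: print(l,[(np.round(d["rect"]).tolist(),round(d["p"],2)) for d in recognise(l,"wrist")])
shot("b1",[.52,.12,.2],180)
shot("b2",[.52,.20,.2],180)
print("bj",np.round(robot.current_joint_positions(),1),robot.current_time_s())
pickle.dump(D,open("D.pkl","wb"))
cv2.imwrite("pics/v3.png",np.vstack([np.hstack([cv2.resize(D[k][1],(400,250),interpolation=3) for k in r])[:,:,::-1] for r in (("n1","n2"),("b1","b2"))]))
E
```

```text
[179.99   0.    90.01]
nj [ 20.6  10.5  -5.8  91.6   1.1  78.  104.7]
pin [([223.0, 236.0, 263.0, 234.0], 0.62)]
nest_empty [([219.0, 235.0, 258.0, 234.0], 0.88)]
bj [ -8.3  21.7 -19.3  89.4   7.5  70.2  60.9] 5.1167
```

View pics/v3.png

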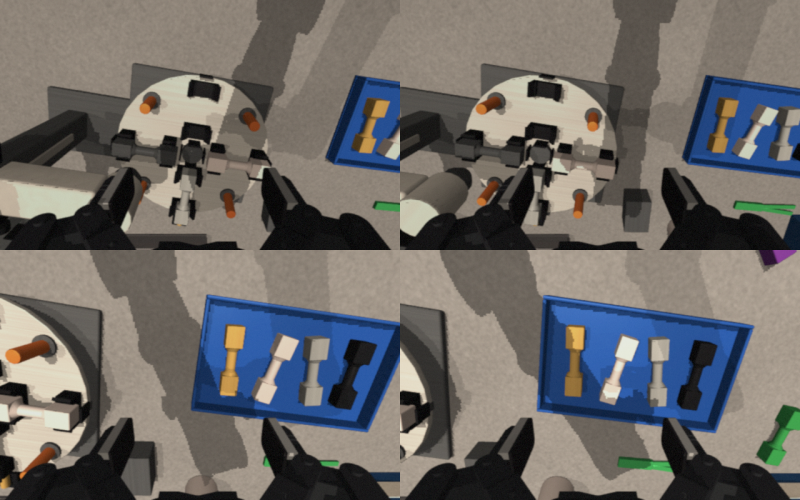

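The wrist views show the empty cradle saddles at n1 (205,88) and (197,131) in the tiles. The pins show at (148,103), (250,122) and (230,205). Brass is at b1 (231,360) and b2 (574,362), leftmost in the tray. I'll segment and enlarge.

```bash
python3 - <<'E'
from h import *
import pickle
D=pickle.load(open("D.pkl","rb"))
hsv=lambda im:cv2.cvtColor(im,cv2.COLOR_RGB2HSV)
for k in D:
    h=hsv(D[k][1])
    if k[0]=="b": m=cv2.inRange(h,(13,90,90),(26,255,255)); m2=None
    else: m=cv2.inRange(h,(3,150,80),(13,255,255))
    n,l,s,c=cv2.connectedComponentsWithStats(m)
    for i in range(1,n):
        if s[i,4]>40:
            pts=np.argwhere(l==i)[:,::-1].astype(np.float32); r=cv2.minAreaRect(pts)
            print(k,s[i].tolist(),np.round(c[i],1),"rect",np.round(r[0],1),np.round(r[1],1),round(r[2],1),"V",np.percentile(h[l==i][:,2],[10,50,90]))
a=cv2.resize(D["n1"][1][105:365,170:450],None,fx=2.3,fy=2.3,interpolation=cv2.INTER_CUBIC)
cv2.imwrite("pics/v4.png",a[:,:,::-1])
b=[cv2.resize(D["b1"][1][90:260,320:450],None,fx=3,fy=3,interpolation=cv2.INTER_CUBIC),cv2.resize(D["b2"][1][90:260,220:350],None,fx=3,fy=3,interpolation=cv2.INTER_CUBIC)]
cv2.imwrite("pics/v5.png",np.hstack(b)[:,:,::-1])
E
```

```text
n1 [226, 154, 24, 28, 264] [238.3 165.1] rect [236.3 167.7] [16.6 30.6] 40.6 V [ 88.  115.5 195. ]
n1 [391, 180, 24, 30, 412] [403.1 195. ] rect [402.6 193.7] [33.1 16.5] 63.4 V [ 84.  100.5 126. ]
n1 [226, 289, 9, 20, 101] [229.8 296.4] rect [230.9 298. ] [18.8  8. ] 78.7 V [ 83.  95. 112.]
n1 [358, 309, 19, 40, 489] [366.4 328.7] rect [366.6 328.3] [40.  13.5] 78.7 V [ 87.  94. 154.]
n2 [123, 155, 37, 28, 342] [142.2 166.1] rect [139.8 166.6] [17.2 40.4] 50.7 V [ 84. 109. 196.]
n2 [300, 180, 17, 30, 307] [308.9 192.7] rect [308.  194.5] [29. 16.] 90.0 V [102. 123. 197.]
n2 [123, 290, 34, 39, 490] [140.2 307.9] rect [140.3 308.8] [14.6 45. ] 37.7 V [ 86.  113.  189.1]
n2 [278, 309, 16, 40, 441] [286.  327.5] rect [285.6 328.5] [13.5 39.7] 5.4 V [100. 121. 192.]
b1 [352, 119, 40, 115, 2673] [370.5 174.4] rect [371.1 176. ] [ 30.  113.8] 6.1 V [145. 201. 223.]
b1 [8, 159, 25, 23, 403] [ 19.8 169.6] rect [ 19.7 169.8] [24.7 19.8] 45.0 V [214.2 221.  222. ]
b1 [31, 356, 12, 10, 70] [ 35.2 359.8] rect [ 35.  358.9] [ 7.  13.3] 39.8 V [119.  198.5 220.1]
b1 [0, 363, 14, 19, 194] [  6.8 373.2] rect [  6.1 372.4] [17.5 13.3] 81.9 V [111.3 175.  217. ]
b2 [264, 120, 32, 115, 2614] [278.7 175.4] rect [279.3 177. ] [ 29.1 113.8] 1.3 V [120. 148. 227.]
```

View pics/v4.png

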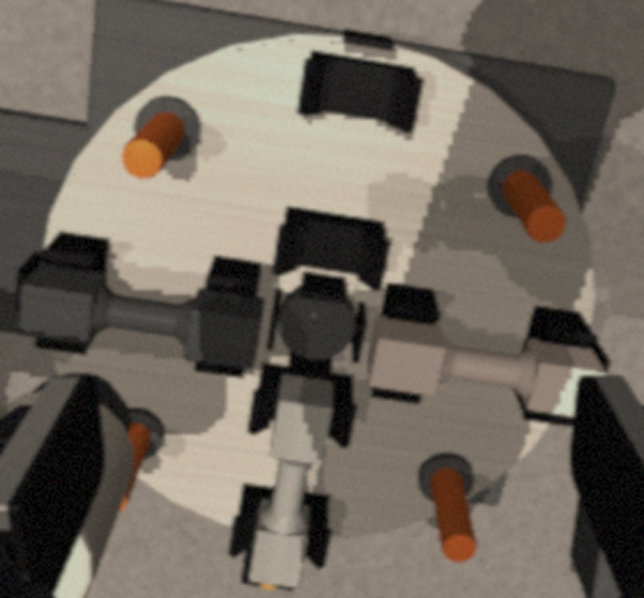

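View pics/v5.png

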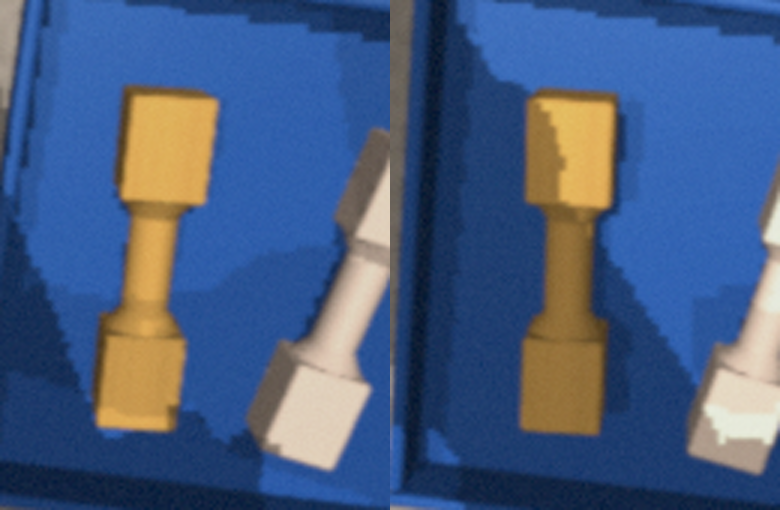

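Zoomed, the brass top face in v5 runs from end midpoint (172,96) to (136,430) in b1, and (572,97) to (560,432) in b2. In v4 the pin tops are at (143,159), (546,223) and (459,547). The empty cradle's saddles are at (362,90) and (333,245), so the table is yawed a few degrees.

```bash
python3 - <<'E'
from h import *
import pickle
from scipy.optimize import least_squares
D=pickle.load(open("D.pkl","rb")); c={k:D[k][0] for k in D}
A=tri((*c["b1"],(377.3,122.0)),(*c["b2"],(280.7,122.3)));B=tri((*c["b1"],(365.5,233.3)),(*c["b2"],(276.8,234.)))
print("brass ends",A.round(4),B.round(4),"len",np.linalg.norm(A-B).round(4))
Ap=[np.mean([plane(*c[k],u,.029) for k,u in (("b1",a),("b2",b))],0) for a,b in (((377.3,122),(280.7,122.3)),((365.5,233.3),(276.8,234)))]
print("on plane",np.round(Ap,4),np.mean(Ap,0).round(4),np.degrees(np.arctan2(*(Ap[1]-Ap[0])[[1,0]])).round(2), np.linalg.norm(Ap[1]-Ap[0]))
print("pin NL",tri((*c["n1"],(407.4,202)),(*c["b1"],(19.7,169.7))).round(4),tri((*c["n1"],(407.4,202)),(*c["n2"],(308.5,202.5))).round(4))
v=lambda x,y:(x/2.3+170,y/2.3+105)
pins=[plane(*c["n1"],v(*p),.107) for p in ((143,159),(546,223),(459,547))]
print(np.round(pins,4))
ang=np.radians([225,135,45])
def f(q): return np.concatenate([p[:2]-q[:2]-.11*np.array([np.cos(a+q[2]),np.sin(a+q[2])]) for p,a in zip(pins,ang)])
r=least_squares(f,[.56,-.17,0]); print("table",r.x.round(4),np.degrees(r.x[2]).round(2),"res",r.fun.round(4))
x,y,t=r.x; u=np.array([np.cos(t),np.sin(t)]); print("nest",(r.x[:2]-.075*u).round(4))
# saddle corners (lip ~.083): outer saddle outer-lip corners, inner
for nm,p in (("outer",(362,90)),("inner",(333,245))): print(nm,plane(*c["n1"],v(*p),.076).round(4))
for s in (35,-35,54,-54): print(s,((proj(*c["n1"],np.r_[r.x[:2]-(.075+s/1000)*u,.069])-[170,105])*2.3).round(0))
E
```

```text
brass ends [0.4756 0.1694 0.0222] [0.5746 0.163  0.0279] len 0.0994
on plane [[0.4747 0.1692 0.029 ]
 [0.5742 0.163  0.029 ]] [0.5244 0.1661 0.029 ] -3.57 0.0996160546026814
pin NL [ 0.4938 -0.0681  0.1059] [ 0.4945 -0.0677  0.1044]
[[ 0.4682 -0.2206  0.107 ]
 [ 0.4934 -0.0684  0.107 ]
 [ 0.646  -0.0941  0.107 ]]
table [ 0.5571 -0.1576 -0.1662] -9.52 res [ 0.0006  0.0008  0.0001 -0.0004 -0.0007 -0.0004]
nest [ 0.4832 -0.1451]
outer [ 0.4482 -0.1384  0.076 ]
inner [ 0.5147 -0.1499  0.076 ]
35 [359.  88.]
-35 [331. 245.]
54 [367.  41.]
-54 [324. 285.]
```

```bash
python3 - <<'E'
from h import *
o=[180,0,176.4]; p=np.array([.5244,.1661,0])
fingers.gripper_to(.38)
robot.move_to(p+[0,0,.12],o); robot.line_to(p+[0,0,.06],velocity=.15)
print("hit",robot.line_to(p+[0,0,.0265],velocity=.06,f_stop=8), np.round(robot.current_tool_pos(),4))
fingers.gripper_to(0,force=70)
print("gap",robot.current_finger_gap(),robot.current_gripper_force())
robot.line_to(p+[0,0,.2],velocity=.15)
print("gap",robot.current_finger_gap(),robot.current_gripper_force(),robot.current_contact_force())
robot.move_to([.4832,-.1451,.2],[180,0,170.5]); robot.pause(.2)
c=cam("wrist");im=vision.grab_frame("wrist"); cv2.imwrite("pics/v6.png",im[:,:,::-1])
print([proj(*c,np.array(q)).round(0).tolist() for q in ([.4832,-.1451,.069],)],robot.current_time_s(),np.round(robot.current_joint_positions(),1))
E
```

```text
hit False [0.5244 0.1662 0.0263]
gap 0.13079915775725331 68.38128089904785
gap 0.12766935218559786 68.29724907875061 [-0.05173071 -0.48129723 -3.46132609]
[[312.0, 191.0]] 10.45 [ 23.1  14.9 -10.4  97.7   2.8  67.6  92.7]
```

View pics/v6.png

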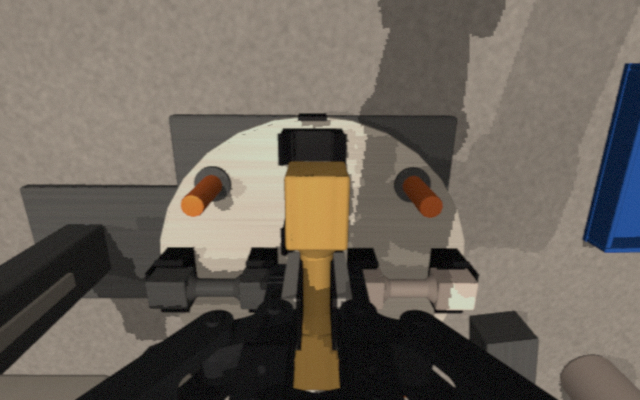

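Brass is held, in line with the cradle, with end edges at (317,168) and (316,388). The outer saddle spans columns 279–346 around row 147.

```bash
python3 - <<'E'
from h import *
c=cam("wrist"); t=np.array(robot.current_tool_pos()); print(t)
th=np.radians(-9.52);u=np.array([np.cos(th),np.sin(th)]);w=np.array([-u[1],u[0]]);n=np.array([.4832,-.1451])
for z in (t[2]+.0025,):
  for q in ((317.5,169),(316,388)):
    d=plane(*c,q,z)[:2]-n; print("brass end along,across",(d@u).round(4),(d@w).round(4))
for q in ((279,131),(346,131),(312.5,116),(312.5,131)):
    for z in (.083,.077): d=plane(*c,q,z)[:2]-n; print(q,z,(d@u).round(4),(d@w).round(4))
E
```

```text
[ 0.4837563  -0.14361743  0.19998815]
brass end along,across -0.0525 0.0026
brass end along,across 0.047 0.0024
(279, 131) 0.083 -0.0471 -0.0226
(279, 131) 0.077 -0.0462 -0.0232
(346, 131) 0.083 -0.0473 0.0222
(346, 131) 0.077 -0.0464 0.0227
(312.5, 116) 0.083 -0.0571 -0.0002
(312.5, 116) 0.077 -0.0564 -0.0002
(312.5, 131) 0.083 -0.0472 -0.0002
(312.5, 131) 0.077 -0.0463 -0.0002
```

```bash
python3 - <<'E'
from h import *
th=np.radians(-9.52);u=np.array([np.cos(th),np.sin(th),0]);w=np.array([-u[1],u[0],0])
n=np.array([.4832,-.1451,0])+.002*u-.001*w; o=[180,0,170.48]
robot.line_to(n+[0,0,.112],o,velocity=.12); robot.pause(.2)
print(np.round(robot.current_tool_pos(),4), np.round(n,4))
print("hit",robot.line_to(n+[0,0,.0895],velocity=.03,f_stop=5),np.round(robot.current_tool_pos(),4),np.round(robot.current_contact_force(),2))
fingers.gripper_to(.3); robot.pause(.2)
robot.line_to(n+[0,0,.2],velocity=.12); robot.pause(.2)
c=cam("wrist");im=vision.grab_frame("wrist"); cv2.imwrite("pics/v7.png",im[:,:,::-1])
print(robot.current_time_s(),np.round(robot.current_contact_force(),2),[proj(*c,np.r_[.4832,-.1451,.093]+s*u).round(0).tolist() for s in (-.05,.05)])
E
```

```text
[ 0.4857 -0.1466  0.1129] [ 0.485  -0.1464  0.    ]
hit True [ 0.4845 -0.1463  0.0911] [-0.8  -0.03  4.92]
14.0 [ 0.15 -0.11  0.48] [[316.0, 128.0], [316.0, 267.0]]
```

View pics/v7.png

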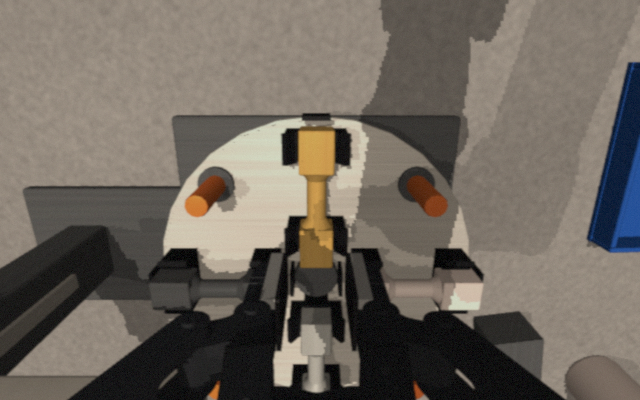

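Brass is seated: its ends fall at rows 128 and 267, as projected, and the table hasn't moved. I'll now push the far-left pin from behind along the arc.

```bash
python3 - <<'E'
from h import *
C=np.array([.5571,-.1576]); p0=45-9.52
def pose(a,z):
    r=np.radians(a); return [*(C+.11*np.array([np.cos(r),np.sin(r)])),z],[180,0,a+90]
robot.line_to([.485,-.146,.22]) 
robot.move_to([.54,-.04,.22],[180,0,150]); fingers.gripper_to(0)
P,o=pose(p0-16,.2); robot.move_to(P,o)
P,o=pose(p0-16,.095); print("hit",robot.line_to(P,o,velocity=.12,f_stop=6),np.round(robot.current_tool_pos(),4),np.round(P,4))
off=p0-9.9
for a,v in ((-3,.05),(10,.06),(22,.06),(34,.06),(44,.06),(58,.1),(71,.1),(82,.08)):
    P,o=pose(off+a,.095); robot.line_to(P,o,velocity=v)
    print(a,np.round(robot.current_contact_force(),1))
robot.pause(.5); print(np.round(robot.current_contact_force(),1))
P,o=pose(off+82,.22); robot.line_to(P,o,velocity=.12)
robot.move_to([.47,-.06,.28],[180,0,180]); robot.pause(.3)
c=cam("wrist");im=vision.grab_frame("wrist"); cv2.imwrite("pics/v8.png",im[:,:,::-1])
print(robot.current_time_s(),np.round(robot.current_contact_force(),2))
E
```

```text
hit False [ 0.6616 -0.1209  0.0963] [ 0.6608 -0.1209  0.095 ]
-3 [ 0.2 -0.5  0.1]
10 [ 0.4 -2.8  1.4]
22 [ 0.9 -5.3  1.8]
34 [ 0.4 -1.2  0.4]
44 [ 0.7 -0.2 -1.4]
58 [ 0.4  0.4 -0.3]
71 [-0.4  0.2  0.3]
82 [-0.2 -0.5 -0.2]
[-0.5 -0.1 -0.7]
22.9917 [ 0.35  0.2  -0.47]
```

View pics/v8.png

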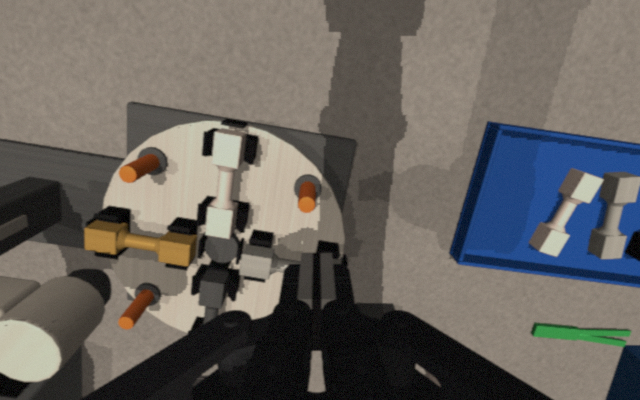

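The brass sits seated in the right-hand cradle at (140,242) under the microscope. White is now on the robot's side, and the pins are at their stop positions. I'm handing in.

```bash
python3 -c "
from station import workorder; print(workorder.close_job())"
```

```text
the job is handed in; nothing more can be done
None
```

The brass specimen is seated in its cradle, the table was turned one click anticlockwise so the brass sits under the microscope, and the job was handed in after about 23 s on the robot's clock; the hand-in returned no pass/fail verdict.

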